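# Build up a press mould on its bed

### The arm

A 7-joint arm with a two-finger parallel gripper is mounted at the origin on the work surface. World frame = base frame: x ahead of the robot, y to its left, z up, the work surface at z = 0. Lengths are in m, angles in rad, forces in N, time in s.
With the tool pointing down it reaches from about 0.425 to 0.875 m from the base axis. Payload 9.9 kg.
Tool frame: the origin (TCP) lies between the finger pads; the fingertips stand 17 mm ahead of it and the grasp point (between the pads) lies 2 mm behind it; z points along the fingers, y is the line along which they close (so a half turn about z gives the same grasp; the last joint's range is limited). The gripper opens to 85 mm and grips with 20 to 120 N. Pads are 22 mm wide; open, the fingers measure 114 mm over their backs; the gripper's body (76 mm by 85 mm) begins 54 mm behind the grasp point. The pads swing forward as they close: fully open they stand 13 mm farther back than shut.
Start: joints at [1.131, 0.576, 0.025, 1.437, -0.015, 1.129, -0.057], TCP at [0.235, -0.633, 0.212] pointing down, gripper open.
Joint ranges: [-2.76, 2.76], [-0.34, 2.15], [-1.52, 1.57], [0.19, 2.46], [-1.09, 4.23], [0.17, 1.99], [-2.82, 2.82]. Speed limits (rad/s): [2.22, 2.22, 3.01, 3.01, 3.14, 3.14, 3.14].

### API

Orientations are given as a unit quaternion [w, x, y, z].
In Python, from station import manip, vision, outline_of, tip_of gives the robot as it stands. The module is installed in compiled form; this text tells all that it offers.
- The arm moves only by the shell command python3 -m pendant 'ROWS' [OPENING]. ROWS is JSON, a list of rows, each a list of 2 entries, a list of its own where there are three numbers: the shift along the tool's x, y, z in cm, then the turn, a rotation vector about the tool's x, y, z in degrees. A call has 1 to 8 rows; each row shifts and turns the commanded pose from where the row before left it, along the tool's axes as they then stand; what a row does not reach is not made up. A row lasts 1/8 s, in which the tool goes at most 62.5 mm and 10.7 degrees, less where a joint would pass 70% of its speed; a pose out of reach is approached as far as the arm can. A call with a gripper value outside its range is refused whole. OPENING is the finger opening in cm, from 0 to 8.54, set as the call begins (- or left out, the last holds). The fingers move at their own pace and stop on an object; the grip force is fixed at half the most. Time passes only in rows, so rows that do not move let the fingers close. It gives the time, the measured TCP pose, the force, the opening and the grip force at its end, in the units of the state.
- manip.state(): the state, without advancing time (a new reading comes with each control period).
- vision.get_image(name): name is "scene" or "top" or "wrist"; returns the picture (384x512x3 uint8, red, green, blue); there is no depth.
- vision.camera_params(name): a dict with "fx", "fy", "cx", "cy" (pixels), "dist" ([k1, k2, p1, p2, k3] as OpenCV has them; the pictures are not rectified), "xyz" and "orientation" of the camera in the world; the wrist camera has in their place "tool_from_camera" (4x4, takes a point from camera to tool coordinates, whose origin is the TCP and whose axes are the flange's). Camera axes: x right, y up, looking along -z (the intrinsics and any distortion apply to the point x, -y, -z); pixel columns grow to the right and rows downward; lengths in m; the calibration is good to about 2 mm. A picture is of the moment at which its call begins: read the wrist's pose just before it. camera_params takes no time and is no camera call.
- manip.close_job(): hands the job in; it is judged then, once.
Trained networks look in the newest picture that a camera, given by its name, has taken for a name from the list of things; names that differ only in an ending like _2 or _b are one class to them, and where a whole thing is asked for, a point or a joint stands for the part that bears it (a point fixed in the world has none). Each returns a list of dicts, best first, with "conf" (0 to 1); they miss things now and then, are a little off and sometimes report something else, mostly with a low value. They report only what shows in the picture. A call takes as long as a camera call.
- outline_of(name, camera): "pixels" (384x512 bool, what is visible of it) and "box" ([left, top, width, height] in pixels, round what is visible of it).
- tip_of(name, camera): "uv" ([column, row] in pixels: a listed point, or the origin of a listed thing).
The state is a dict: "clock": time; "joint_pos": joint angles; "qd": joint speeds; "tau": joint torques, N m; "eef_pos": TCP position; "eef_rot": TCP orientation; "force": force on the tool from outside, world axes, zero at the start; "torque": the same for the moment, N m; "opening": finger opening in m; "grasp_force": force on a finger pad.
Only numpy, scipy, OpenCV 4.12 (cv2) and the standard library are available. Lean on these libraries where they do the work, as an engineer would, in place of code of your own. Each camera call takes 0.05 s, during which the arm holds its last target. There are 200 camera calls.

### The job

Put the press mould together on the dark steel platen of the white bed: first the solid plate, centred on the platen and lying the same way; on it the plate with the square window; then the stemmed core, standing upright in that window on the solid plate; then the plate with the round hole, lowered over the stem; last the thick ring collar, lowered over the stem onto the holed plate. Line up the long edges and ends of the plates, let go of each part before fetching the next, and leave the grey tin and the wrench where they are.

Things in the scene. Friction and masses are not known exactly. Their poses are not given: they have to be found in the camera images.
- bed_seat (a point): Bed, fixed to the table: white polymer block 170 x 110 x 25 mm carrying a dark steel platen 140 x 80 x 8 mm. This point is the centre of the platen's top face, 33 mm above the table. x along the long side, y along the short side, z up.
- base_plate_c (a point): Solid bare aluminium plate, 120 x 60 x 20 mm (x, y, z), no opening; loose, about 0.4 kg. The point is its centre, 10 mm above its underside. x along the long side, z up.
- frame_c (a point): Bare aluminium plate 120 x 60 x 20 mm with a square window 46 x 46 mm right through its middle, sides parallel to the plate's; loose, about 0.28 kg. The point is its centre (in the empty window), 10 mm above its underside. x along the long side, z up.
- core_stem (a point): Steel core: round foot 34 mm across and 14 mm high, with an upright stem 14 mm across on its middle, 66 mm high in all; loose, about 0.16 kg, stands upright. The point is on the stem's axis 46 mm above the underside, a good height to grip: the foot sinks 14 mm into the 20 mm deep window, so fingers held higher clear the plate. z up along the stem.
- cover_c (a point): Bare aluminium plate 120 x 60 x 16 mm with a round hole 36 mm across right through its middle; loose, about 0.26 kg. The point is its centre (in the empty hole), 8 mm above its underside. x along the long side, z up.
- collar_c (a point): Thick steel ring collar, 50 mm outside, 26 mm bore, 24 mm high, lying flat; loose, about 0.2 kg. The point is its centre (in the bore), 12 mm above its underside. z along the bore, up. When all is built the stem's end stands 6 mm proud of it.
- tin_c (a point): Bystander: closed grey tin 54 mm across, 45 mm high, loose; the point is its centre. Not part of the job: do not disturb.
- wrench: Bystander: steel wrench 170 mm long, lying flat beyond the parts; loose. Do not disturb. (A black control box 137 mm high also stands, fixed, well to the right of the parts.)

How it is judged:
By the outcome, as a careful person would: the job done as asked, in the order asked, and still so for the second after the job is handed in, with the robot touching nothing.
It also fails if it takes over 138 s, if anything falls off the work surface, if the arm or the gripper's body presses on something with over 40 N, if the wrist force passes 120 N, or if a joint passes its speed limit or range.

## Working session

There is one attempt and no reset: what is moved stays moved. The work goes in short steps, Python scripts to look and compute and a shell command to move; the robot and the scene stay as the last step left them, time stands still between calls to the robot, and variables do not carry over. Pictures are saved under pics/ and viewed, at most 14 in all, crops included, and the job is handed in when it is done.

```bash
mkdir -p pics; cat > h.py <<'E'
import numpy as np, cv2, json
from scipy.spatial.transform import Rotation as R
from station import manip, vision, outline_of, tip_of
def Rq(q): return R.from_quat([q[1],q[2],q[3],q[0]]).as_matrix()
def cam(name,s=None):
    p=vision.camera_params(name)
    if name=="wrist":
        s=s or manip.state(); T=np.array(p["tool_from_camera"]); Rt=Rq(s["eef_rot"])
        return p,Rt@T[:3,:3],Rt@T[:3,3]+np.array(s["eef_pos"])
    return p,Rq(p["orientation"]),np.array(p["xyz"])
def ray(uv,c,z):
    p,Rm,t=c
    K=np.array([[p["fx"],0,p["cx"]],[0,p["fy"],p["cy"]],[0,0,1.]])
    n=cv2.undistortPoints(np.array(uv,float).reshape(-1,1,2),K,np.array(p["dist"]))[:,0]
    d=np.c_[n[:,0],-n[:,1],-np.ones(len(n))]@Rm.T
    return t+d*((z-t[2])/d[:,2])[:,None]
def proj(P,c):
    p,Rm,t=c
    K=np.array([[p["fx"],0,p["cx"]],[0,p["fy"],p["cy"]],[0,0,1.]])
    q=(np.atleast_2d(P)-t)@Rm; q=q*[1,-1,-1]
    return cv2.projectPoints(q,np.zeros(3),np.zeros(3),K,np.array(p["dist"]))[0][:,0]
def save(im,f): cv2.imwrite("pics/"+f,cv2.cvtColor(im,cv2.COLOR_RGB2BGR))
E
python3 - <<'E'
from h import *
s=manip.state(); print(s)
for n in ["top","scene"]:
    save(vision.get_image(n),n+"0.png")
    p=vision.camera_params(n); print(p)
c=cam("top")
Z=dict(bed_seat=.033,base_plate_c=.01,frame_c=.01,core_stem=.046,cover_c=.008,collar_c=.012,tin_c=.0225)
for n,z in Z.items():
    for d in tip_of(n,"top")[:2]: print(n,round(d["conf"],2),np.round(d["uv"],1),ray([d["uv"]],c,z).round(4))
print(vision.camera_params("wrist"))
E
```

```text
{'clock': 0.0, 'joint_pos': array([ 1.13119399,  0.57654714,  0.02483492,  1.4379272 , -0.01499352,
        1.12900331, -0.05650164]), 'qd': array([-0.00175666,  0.00019299,  0.00011176, -0.00052093, -0.00032995,
        0.00149981,  0.00033633]), 'tau': array([-3.56150995e-04, -7.65765238e+01,  2.25008056e+00, -2.85971832e+01,
        1.53200497e-02,  1.25832841e-02,  5.69424435e-05]), 'eef_pos': array([ 0.23496365, -0.63225392,  0.21132561]), 'eef_rot': array([-8.27658116e-04,  9.84213147e-01,  1.76985191e-01, -1.94788416e-04]), 'force': array([ 0.02494243, -0.60174804, -0.12908547]), 'torque': array([-0.03559074,  0.01614645, -0.00935195]), 'grasp_force': 0.0, 'opening': 0.08554829007601948}
{'fx': 409.2589223169109, 'fy': 409.2589223169109, 'cx': 258.1213700385866, 'cy': 190.40698485448686, 'dist': array([-0.02572476,  0.        ,  0.        ,  0.        ,  0.        ]), 'xyz': array([0.45018579, 0.01286273, 1.0470753 ]), 'orientation': array([-0.69913886, -0.05952443,  0.05476135,  0.71039629])}
{'fx': 434.3360178178384, 'fy': 434.3360178178384, 'cx': 255.9397664459663, 'cy': 19
[... 451 characters left out ...]
r_c 0.92 [315.6 231.3] [[ 0.5126 -0.1252  0.008 ]]
collar_c 0.49 [158.5 192.5] [[0.618  0.2746 0.012 ]]
tin_c 0.83 [267.2 175.9] [[ 0.6546 -0.0052  0.0225]]
{'fx': 274.26130421748974, 'fy': 274.26130421748974, 'cx': 260.46083465296005, 'cy': 191.73899463555813, 'dist': array([0.00103574, 0.        , 0.        , 0.        , 0.        ]), 'tool_from_camera': array([[ 1.57829088e-04,  9.61879673e-01,  2.73472978e-01,
         6.99831988e-02],
       [ 9.99999891e-01, -2.72117959e-04,  3.79985122e-04,
        -2.66476123e-04],
       [ 4.39916874e-04,  2.73472888e-01, -9.61879611e-01,
        -1.61208310e-01],
       [ 0.00000000e+00,  0.00000000e+00,  0.00000000e+00,
         1.00000000e+00]])}
```

View pics/top0.png

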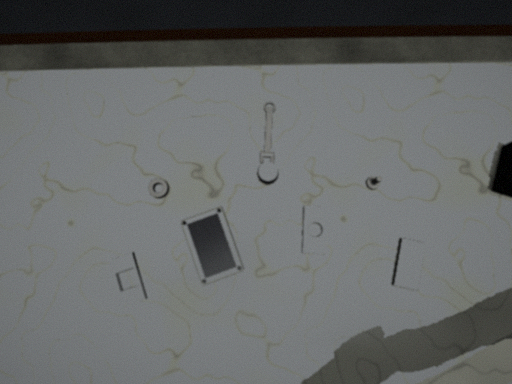

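View pics/scene0.png

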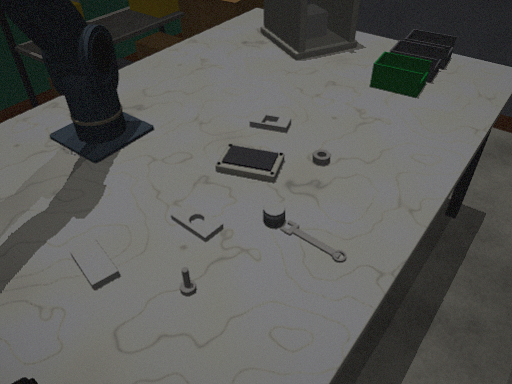

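The top picture shows the bed at about (212,246), the frame at (128,278), the base at (408,262) and the cover at (315,230). The core is at (372,182), the collar at (159,187) and the tin at (267,172), with the wrench above it. The scene picture agrees with this layout. Next I'll fit box models to the outlines.

```bash
cat >> h.py <<'E'
from scipy.optimize import minimize
DIM=dict(base_plate_c=(.12,.06,.02),frame_c=(.12,.06,.02),cover_c=(.12,.06,.016),bed_seat=(.17,.11,.025))
def hullfit(name,camn,z0=0.,x0=None,mask=None):
    "pose (x,y,yaw deg) of a box whose underside is at z0, from its outline"
    s=manip.state(); 
    if mask is None:
        im=vision.get_image(camn); o=outline_of(name,camn)
        if not o: print(name,"not seen"); return None
        o=o[0]; mask=o["pixels"].astype(np.uint8); conf=o["conf"]
    else: conf=1
    c=cam(camn,s); n,lab,st,_=cv2.connectedComponentsWithStats(mask)
    mask=(lab==1+np.argmax(st[1:,4])).astype(np.uint8)
    pts=cv2.findNonZero(mask); hull=cv2.convexHull(pts)
    S=8; L,W,H=DIM[name]
    u0,v0=pts[:,0].min(0)-12; u1,v1=pts[:,0].max(0)+12
    def fill(h):
        m=np.zeros(((v1-v0)*S//2,(u1-u0)*S//2),np.uint8)
        cv2.fillConvexPoly(m,np.round((h-[u0,v0]+.5)*S/2).astype(np.int32),1); return m
    tgt=cv2.resize(cv2.fillConvexPoly(np.zeros_like(mask),hull,1)[v0:v1,u0:u1],None,fx=S/2,fy=S/2,interpolation=cv2.INTER_LINEAR) if min(u0,v0)>=0 else fill(hull[:,0].astype(float))
    g=np.array([[a,b,h] for a in(-L/2,L/2) for b in(-W/2,W/2) for h in(0,H)])
    def model(q):
        a=np.radians(q[2]*1000); Rz=np.array([[np.cos(a),-np.sin(a),0],[np.sin(a),np.cos(a),0],[0,0,1]])
        return cv2.convexHull(proj(g@Rz.T+[q[0],q[1],z0],c).astype(np.float32))[:,0]
    def cost(q):
        m=fill(model(q)); m=m[:tgt.shape[0],:tgt.shape[1]]; t=tgt[:m.shape[0],:m.shape[1]]
        return 1-np.sum(m&t)/np.sum(m|t)
    if x0 is None:
        P=ray(hull[:,0].astype(float),c,z0+H)[:,:2].astype(np.float32)
        (x,y),(w,h),a=cv2.minAreaRect(P); a=a if w>h else a+90
    else: x,y,a=x0
    best=None
    for da in (0,90,45):
        q0=np.array([x,y,(a+da)/1000])
        r=minimize(cost,q0,method="Nelder-Mead",options=dict(initial_simplex=[q0,q0+[.008,0,0],q0+[0,.008,0],q0+[0,0,.01]],xatol=1e-5,fatol=1e-5,maxiter=200))
        if best is None or r.fun<best.fun: best=r
    q=best.x; yaw=(q[2]*1000+90)%180-90
    print(name,camn,"conf %.2f x %.4f y %.4f yaw %.1f  1-IoU %.3f box"%(conf,q[0],q[1],yaw,best.fun),st[1+np.argmax(st[1:,4]),:4])
    return q[0],q[1],yaw
def to(x,y,z,yaw=None):
    "print total tool-axis shift (cm), then turn (deg) to reach the TCP target, tool down, tool x along yaw (mod 180 nearest)"
    s=manip.state(); Rt=Rq(s["eef_rot"]); cur=np.degrees(np.arctan2(Rt[1,0],Rt[0,0]))
    yaw=cur if yaw is None else cur+((yaw-cur+90)%180-90)
    a=np.radians(yaw); G=np.array([[np.cos(a),np.sin(a),0],[np.sin(a),-np.cos(a),0],[0,0,-1]])
    d=np.array([x,y,z])-s["eef_pos"]
    print("t %.2f j7 %.2f f %s op %.4f gf %.0f"%(s["clock"],s["joint_pos"][6],np.round(s["force"],1),s["opening"],s["grasp_force"]))
    print("at",np.round(s["eef_pos"],4),"yaw %.1f"%cur,"shift before turn",np.round(Rt.T@d*100,2),"turn",np.round(np.degrees(R.from_matrix(Rt.T@G).as_rotvec()),1),"shift after turn",np.round(G.T@d*100,2))
E
python3 - <<'E'
from h import *
for n in DIM: hullfit(n,"top")
to(.431,-.354,.21,None)
E
```

```text
base_plate_c top conf 0.59 x 0.4284 y -0.3532 yaw -13.8  1-IoU 0.033 box [392 238  34  52]
frame_c top conf 0.76 x 0.4021 y 0.3481 yaw 17.4  1-IoU 0.042 box [110 253  36  53]
cover_c top conf 0.57 x 0.6297 y 0.2404 yaw -89.4  1-IoU 0.543 box [148 178  22  21]
bed_seat top conf 0.63 x 0.4824 y 0.1352 yaw 19.3  1-IoU 0.048 box [181 206  64  79]
t 0.85 j7 -0.06 f [ 0.4 -1.  -0.2] op 0.0853 gf 0
at [ 0.2352 -0.6327  0.2122] yaw 20.4 shift before turn [ 28.07 -19.31   0.22] turn [ 0. -0. -0.] shift after turn [ 28.07 -19.31   0.22]
```

```bash
python3 -m pendant '[[[4.68,-3.22,0],[0,0,0]],[[4.68,-3.22,0],[0,0,0]],[[4.68,-3.22,0],[0,0,0]],[[4.68,-3.22,0],[0,0,0]],[[4.68,-3.22,0],[0,0,0]],[[4.68,-3.22,0],[0,0,0]]]'
python3 -m pendant '[[[0,0,0],[0,0,8.5]],[[0,0,0],[0,0,8.5]],[[0,0,0],[0,0,8.5]],[[0,0,0],[0,0,8.5]],[[0,0,0],[0,0,0]]]'
python3 - <<'E'
from h import *
save(vision.get_image("wrist"),"w1.png")
q=hullfit("base_plate_c","wrist")
to(q[0],q[1],.02,q[2])
E
```

```text
clock: 1.6
eef_pos: [0.432, -0.3523, 0.2125]
eef_rot: [0.0, 0.984, 0.177, 0.0]
force: [0.7, 0.0, 0.3]
opening: 0.0855
grasp_force: 0.0
clock: 2.22
eef_pos: [0.4312, -0.3537, 0.2123]
eef_rot: [0.0, 0.993, -0.118, -0.0]
force: [-0.4, 0.8, 0.1]
opening: 0.0855
grasp_force: 0.0
base_plate_c wrist conf 0.84 x 0.4284 y -0.3524 yaw -14.3  1-IoU 0.036 box [237 124  48  91]
t 2.38 j7 -1.14 f [-0.9  0.1  0.1] op 0.0860 gf 0
at [ 0.4311 -0.3538  0.2122] yaw -13.4 shift before turn [-0.29 -0.07 19.22] turn [-0.  -0.   0.9] shift after turn [-0.29 -0.06 19.22]
```

View pics/w1.png

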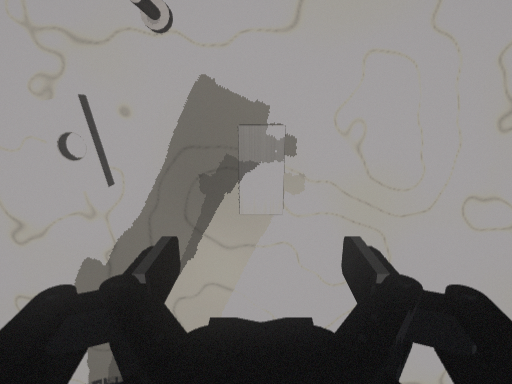

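The plate shows at columns 239–285, rows 124–214, centred between the fingers. This agrees with the top fit, so I'll descend and grip.

```bash
python3 -m pendant '[[[-0.29,-0.07,4.5],[0,0,0.9]],[[0,0,4.5],[0,0,0]],[[0,0,4.5],[0,0,0]],[[0,0,3],[0,0,0]],[[0,0,1.8],[0,0,0]],[[0,0,1.0],[0,0,0]],[[0,0,0],[0,0,0]]]'
python3 -m pendant '[[[0,0,0],[0,0,0]],[[0,0,0],[0,0,0]],[[0,0,0],[0,0,0]],[[0,0,0],[0,0,0]],[[0,0,0],[0,0,0]],[[0,0,0],[0,0,0]]]' 4.5
```

```text
clock: 3.25
eef_pos: [0.4282, -0.3524, 0.0189]
eef_rot: [-0.0, 0.992, -0.126, -0.0]
force: [0.0, -0.3, -0.3]
opening: 0.0857
grasp_force: 0.0
clock: 4.0
eef_pos: [0.4284, -0.3525, 0.0192]
eef_rot: [-0.0, 0.992, -0.126, -0.0]
force: [0.7, 0.2, -0.8]
opening: 0.0453
grasp_force: 0.0
```

```bash
python3 - <<'E'
from h import *
save(vision.get_image("wrist"),"w2.png")
to(.4284,-.3524,.02)
E
```

```text
t 4.05 j7 -1.12 f [-0.1 -0.7 -0.9] op 0.0451 gf 0
at [ 0.4284 -0.3524  0.0192] yaw -14.5 shift before turn [ 0.   -0.   -0.08] turn [-0.  0. -0.] shift after turn [ 0.   -0.   -0.08]
```

View pics/w2.png

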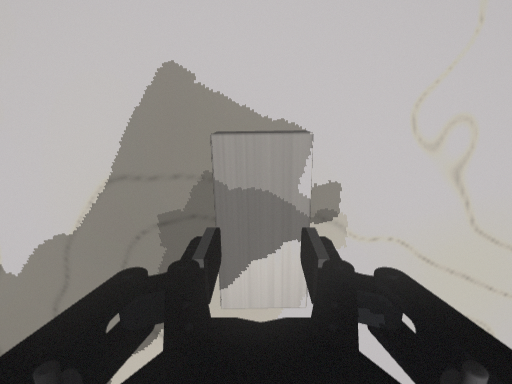

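The plate lies between and slightly wider than the fingers, which closed to 45 mm without force. They must have passed over it, so I'll check the scale (true height) before going lower.

```bash
python3 - <<'E'
from h import *
c=cam("wrist")
for z in (.02,.01,0,-.01):
    P=ray([[211,133],[313,132],[220,308],[306,308]],c,z); print(z,np.round(np.linalg.norm(P[0]-P[1]),4),np.round(np.linalg.norm(P[2]-P[3]),4),np.round(np.linalg.norm(P[0]-P[2]),4))
im=vision.get_image("wrist"); save(cv2.resize(im[200:330,180:340],None,fx=4.5,fy=4.5,interpolation=cv2.INTER_CUBIC),"w2c.png")
E
```

```text
0.02 0.0584 0.0595 0.1186
0.01 0.0621 0.0632 0.126
0 0.0657 0.0669 0.1334
-0.01 0.0693 0.0706 0.1408
```

View pics/w2c.png

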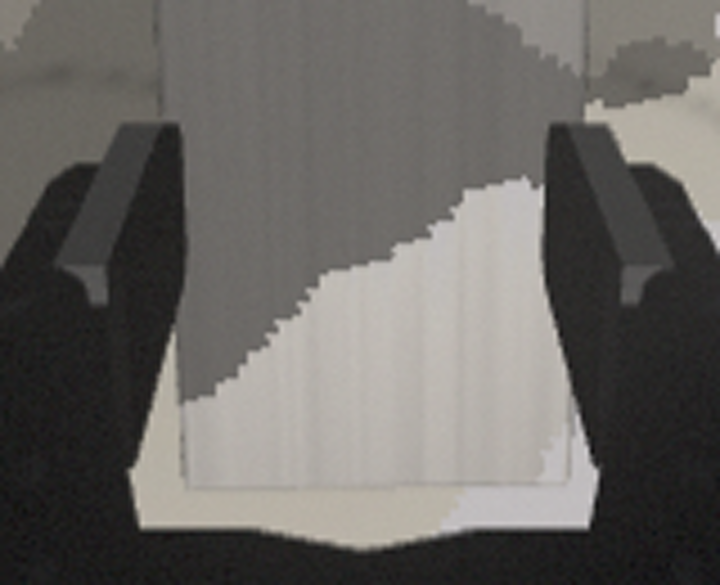

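The scale confirms the heights, so the partly closed pads really are above the plate. I'll lift, open fully, go about 1 cm deeper and close again.

```bash
python3 -m pendant '[[[0,0,-2],[0,0,0]],[[0,0,0],[0,0,0]],[[0,0,0],[0,0,0]],[[0,0,0],[0,0,0]],[[0,0,0],[0,0,0]]]' 8.5
python3 -m pendant '[[[0,0,1.5],[0,0,0]],[[0,0,0.8],[0,0,0]],[[0,0,0.5],[0,0,0]],[[0,0,0],[0,0,0]]]'
python3 -m pendant '[[[0,0,0],[0,0,0]],[[0,0,0],[0,0,0]],[[0,0,0],[0,0,0]],[[0,0,0],[0,0,0]],[[0,0,0],[0,0,0]]]' 5.3
```

```text
clock: 4.72
eef_pos: [0.4282, -0.3522, 0.0387]
eef_rot: [-0.0, 0.992, -0.126, -0.0]
force: [-0.5, -0.3, 0.3]
opening: 0.0854
grasp_force: 0.0
clock: 5.22
eef_pos: [0.4281, -0.3523, 0.0106]
eef_rot: [-0.0, 0.992, -0.126, -0.0]
force: [-0.4, -0.2, -0.6]
opening: 0.0852
grasp_force: 0.0
clock: 5.85
eef_pos: [0.4284, -0.3525, 0.0113]
eef_rot: [0.0, 0.992, -0.126, 0.0]
force: [-0.4, 0.9, 0.2]
opening: 0.0529
grasp_force: 0.0
```

The fingers again closed above the plate. In the picture the pad tips sit at row 228–237, about 25 mm behind the stated TCP rather than 17 mm ahead of it. I'll open and go lower in small steps, watching the force.

```bash
python3 -m pendant '[[[0,0,-1],[0,0,0]],[[0,0,0],[0,0,0]],[[0,0,0],[0,0,0]],[[0,0,0],[0,0,0]]]' 8.5
python3 -m pendant '[[[0,0,1],[0,0,0]],[[0,0,0.6],[0,0,0]],[[0,0,0.4],[0,0,0]],[[0,0,0.3],[0,0,0]]]'
python3 -m pendant '[[[0,0,0.3],[0,0,0]],[[0,0,0.2],[0,0,0]]]'
```

```text
clock: 6.35
eef_pos: [0.4283, -0.3524, 0.0211]
eef_rot: [-0.0, 0.992, -0.126, -0.0]
force: [-1.3, -0.1, -0.2]
opening: 0.0848
grasp_force: 0.0
clock: 6.85
eef_pos: [0.4283, -0.3524, -0.0022]
eef_rot: [-0.0, 0.992, -0.126, -0.0]
force: [-1.0, 0.7, 0.2]
opening: 0.085
grasp_force: 0.0
clock: 7.1
eef_pos: [0.4284, -0.3525, -0.0069]
eef_rot: [0.0, 0.992, -0.126, 0.0]
force: [-0.3, 0.3, 0.0]
opening: 0.0852
grasp_force: 0.0
```

```bash
python3 -m pendant '[[[0,0,0.3],[0,0,0]],[[0,0,0.2],[0,0,0]],[[0,0,0],[0,0,0]]]'
python3 -m pendant '[[[0,0,0.3],[0,0,0]],[[0,0,0.2],[0,0,0]],[[0,0,0],[0,0,0]]]'; python3 - <<'E'
from h import *
save(vision.get_image("wrist"),"w3.png")
E
```

```text
clock: 7.48
eef_pos: [0.4283, -0.3524, -0.0119]
eef_rot: [-0.0, 0.992, -0.126, -0.0]
force: [-0.5, 0.0, -0.7]
opening: 0.0851
grasp_force: 0.0
clock: 7.85
eef_pos: [0.4283, -0.3524, -0.017]
eef_rot: [-0.0, 0.992, -0.126, -0.0]
force: [0.4, -0.3, 0.2]
opening: 0.0851
grasp_force: 0.0
```

View pics/w3.png

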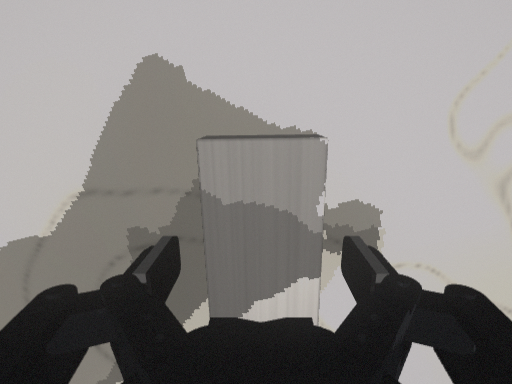

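The plate spans about 120 px and the fingers 163 px at row 237, so the tips are now about 6 mm below the plate's top. I'll go 4 mm lower and close.

```bash
python3 -m pendant '[[[0,0,0.2],[0,0,0]],[[0,0,0.2],[0,0,0]],[[0,0,0],[0,0,0]]]'
python3 -m pendant '[[[0,0,0],[0,0,0]],[[0,0,0],[0,0,0]],[[0,0,0],[0,0,0]],[[0,0,0],[0,0,0]],[[0,0,0],[0,0,0]]]' 4.5
python3 - <<'E'
from h import *
q=(.4824,.1352,19.3)
to(q[0],q[1],.1,q[2])
E
```

```text
clock: 8.28
eef_pos: [0.4283, -0.3524, -0.021]
eef_rot: [-0.0, 0.992, -0.126, -0.0]
force: [0.0, -0.2, -0.5]
opening: 0.0851
grasp_force: 0.0
clock: 8.9
eef_pos: [0.4285, -0.3526, -0.0204]
eef_rot: [0.0, 0.992, -0.126, 0.0]
force: [-0.6, -0.1, 6.5]
opening: 0.0589
grasp_force: 65.0
t 8.90 j7 -1.11 f [-0.6 -0.1  6.5] op 0.0589 gf 65
at [ 0.4285 -0.3526 -0.0204] yaw -14.5 shift before turn [ -7.   -48.57 -12.06] turn [  0.   -0.  -33.8] shift after turn [ 21.21 -44.26 -12.04]
```

Gripped at 59 mm with 65 N. I'll lift, turn and stop short of the bed to look at it from the side.

```bash
python3 -m pendant '[[[0,0,-2],[0,0,0]],[[0,0,-5],[0,0,0]],[[0,0,-5],[0,0,0]],[[0,0,-5],[0,0,-8]],[[0,0,0],[0,0,-8.5]],[[0,0,0],[0,0,-8.5]],[[0,0,0],[0,0,-8.8]],[[0,0,0],[0,0,0]]]'
python3 - <<'E'
from h import *
to(.53,-.02,.15,19.3)
E
```

```text
clock: 9.9
eef_pos: [0.4278, -0.3522, 0.1486]
eef_rot: [-0.001, 0.986, 0.167, -0.0]
force: [-0.3, 0.5, -5.2]
opening: 0.0583
grasp_force: 67.4
t 9.90 j7 -0.66 f [-0.3  0.5 -5.2] op 0.0583 gf 67
at [ 0.4278 -0.3522  0.1486] yaw 19.2 shift before turn [ 20.59 -28.    -0.11] turn [-0.1  0.  -0.1] shift after turn [ 20.63 -27.97  -0.14]
```

```bash
python3 -m pendant '[[[3,-4,0],[0,0,0]],[[3,-4,0],[0,0,0]],[[3,-4,0],[0,0,0]],[[3,-4,0],[0,0,0]],[[3,-4,0],[0,0,0]],[[3,-4,0],[0,0,0]],[[2.6,-4,0],[0,0,0]],[[0,0,0],[0,0,0]]]'
python3 - <<'E'
from h import *
save(vision.get_image("wrist"),"w4.png")
q=hullfit("bed_seat","wrist")
c=cam("wrist")
for d in tip_of("bed_seat","wrist")[:1]: print(d["conf"],d["uv"],ray([d["uv"]],c,.033))
to(q[0],q[1],.1,q[2])
E
```

```text
clock: 10.9
eef_pos: [0.531, -0.0149, 0.1489]
eef_rot: [-0.001, 0.986, 0.169, 0.0]
force: [-0.2, -0.3, -4.8]
opening: 0.0586
grasp_force: 67.4
bed_seat wrist conf 0.62 x 0.4823 y 0.1366 yaw 19.3  1-IoU 0.026 box [ 42  92 131 157]
0.6 [103.6, 180.1] [[0.47971676 0.13442987 0.033     ]]
t 11.10 j7 -1.33 f [ 0.3 -0.8 -5.1] op 0.0585 gf 67
at [ 0.5299 -0.0213  0.149 ] yaw 19.1 shift before turn [  0.68 -16.48   4.89] turn [ 0.   0.1 -0.2] shift after turn [  0.72 -16.47   4.9 ]
```

View pics/w4.png

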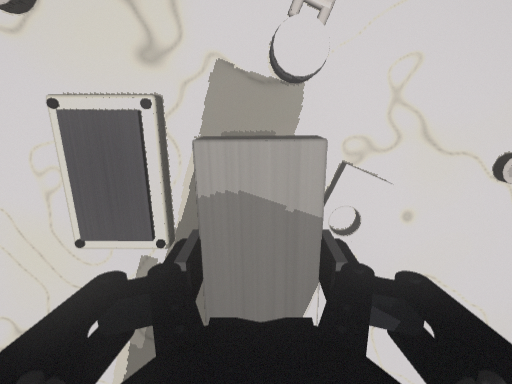

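The bed shows at columns 45–173, rows 92–250, with the plate level in the hand. I'll measure the platen corners and the plate's far edge directly.

```bash
cat >> h.py <<'E'
def platen(box,z=.033,thr=75):
    "centre and yaw of the dark platen in a pixel box of the wrist picture"
    s=manip.state(); im=vision.get_image("wrist"); c=cam("wrist",s); u,v,w,h=box
    g=cv2.cvtColor(im,cv2.COLOR_RGB2GRAY)[v:v+h,u:u+w]; m=cv2.morphologyEx((g<thr).astype(np.uint8),cv2.MORPH_OPEN,np.ones((9,9)))
    n,lab,st,_=cv2.connectedComponentsWithStats(m); m=(lab==1+np.argmax(st[1:,4])).astype(np.uint8)
    P=ray(cv2.convexHull(cv2.findNonZero(m))[:,0]+[u,v],c,z)[:,:2]
    (x,y),(a,b),t=cv2.minAreaRect((P*1000).astype(np.float32)); 
    if b>a: a,b,t=b,a,t+90
    t=(t+90)%180-90; print("platen %.4f %.4f yaw %.1f size %.1f %.1f"%(x/1000,y/1000,t,a,b)); return x/1000,y/1000,t
def intool(uv,zrel):
    "tool-frame x,y (mm) of pixels lying zrel above TCP"
    s=manip.state(); c=cam("wrist",s); P=ray(uv,c,s["eef_pos"][2]+zrel)
    return ((P-s["eef_pos"])@Rq(s["eef_rot"])*1000).round(1)
E
python3 - <<'E'
from h import *
q=platen((42,92,131,160))
print(intool([[193,138],[327,138]],.0405))
to(q[0],q[1],.06,q[2])
E
```

```text
Traceback (most recent call last):
  File "h.py", line 73, in platen
    n,lab,st,_=cv2.connectedComponentsWithStats(m); m=(lab==1+np.argmax(st[1:,4])).astype(np.uint8)
                                                              ~~~~~~~~~^^^^^^^^^^
ValueError: attempt to get argmax of an empty sequence
```

```bash
sed -i 's/m=cv2.morphologyEx((g<thr)/g=cv2.GaussianBlur(g,(3,3),0); thr=cv2.threshold(g,0,255,cv2.THRESH_OTSU)[0] if thr==75 else thr; m=cv2.morphologyEx((g<thr)/' h.py
python3 - <<'E'
from h import *
q=platen((42,92,121,160))
print(intool([[193,138],[327,138]],.0405))
to(q[0],q[1],.06,q[2])
E
```

```text
platen 0.4829 0.1358 yaw 19.2 size 138.3 83.1
[[ 59.9 -29.6 -40.5]
 [ 59.9  28.5 -40.5]]
t 11.20 j7 -1.33 f [ 0.5  0.4 -5.3] op 0.0588 gf 67
at [ 0.53   -0.0214  0.1491] yaw 19.1 shift before turn [  0.7  -16.4    8.91] turn [ 0.   0.  -0.1] shift after turn [  0.73 -16.4    8.91]
```

```bash
python3 -m pendant '[[[0.1,-4,0],[0,0,0]],[[0.2,-4,0],[0,0,0]],[[0.2,-4,0],[0,0,0]],[[0.2,-3,0],[0,0,0]],[[0,-1.4,3],[0,0,0]],[[0,0,4],[0,0,0]],[[0,0,1.9],[0,0,0]],[[0,0,0],[0,0,0]]]'
python3 - <<'E'
from h import *
to(.4826,.136,.014,19.2)
E
```

```text
clock: 12.2
eef_pos: [0.4821, 0.1359, 0.0592]
eef_rot: [0.0, 0.986, 0.167, -0.001]
force: [0.1, 0.1, -2.9]
opening: 0.0586
grasp_force: 67.3
t 12.20 j7 -1.68 f [ 0.1  0.1 -2.9] op 0.0586 gf 67
at [0.4821 0.1359 0.0592] yaw 19.2 shift before turn [0.06 0.   4.52] turn [ 0.   0.2 -0. ] shift after turn [0.05 0.01 4.52]
```

```bash
python3 -m pendant '[[[0.05,0,2.5],[0,0,0]],[[0,0,1.5],[0,0,0]],[[0,0,0.3],[0,0,0]],[[0,0,0.2],[0,0,0]],[[0,0,0],[0,0,0]]]'
python3 -m pendant '[[[0,0,0.1],[0,0,0]],[[0,0,0],[0,0,0]]]'
```

```text
clock: 12.82
eef_pos: [0.4836, 0.1372, 0.0157]
eef_rot: [-0.0, 0.986, 0.167, 0.0]
force: [0.3, -1.2, -4.9]
opening: 0.0586
grasp_force: 67.3
clock: 13.08
eef_pos: [0.4834, 0.1372, 0.0144]
eef_rot: [-0.0, 0.986, 0.167, 0.0]
force: [0.6, 0.4, -4.6]
opening: 0.0588
grasp_force: 67.3
```

```bash
python3 -m pendant '[[[-0.1,0.08,0.1],[0,0,0]],[[0,0,0.1],[0,0,0]],[[0,0,0],[0,0,0]]]'
```

```text
clock: 13.45
eef_pos: [0.4825, 0.1359, 0.0126]
eef_rot: [0.0, 0.986, 0.167, 0.0]
force: [-1.6, -1.4, 5.1]
opening: 0.0589
grasp_force: 68.4
```

Contact: the force has risen by about 10 N. I'll release, rise and look.

```bash
python3 -m pendant '[[[0,0,0],[0,0,0]],[[0,0,0],[0,0,0]],[[0,0,0],[0,0,0]],[[0,0,-1],[0,0,0]],[[0,0,-4],[0,0,0]],[[0,0,-5],[0,0,0]],[[0,0,-5],[0,0,0]],[[0,0,0],[0,0,0]]]' 8.5
python3 - <<'E'
from h import *
save(vision.get_image("wrist"),"w5.png")
q=hullfit("base_plate_c","wrist",.033)
hullfit("bed_seat","wrist",0)
to(.4021,.3481,.15,17.4)
E
```

```text
clock: 14.45
eef_pos: [0.4847, 0.1368, 0.1665]
eef_rot: [-0.001, 0.986, 0.167, 0.004]
force: [-0.4, 0.2, -1.3]
opening: 0.0846
grasp_force: 0.0
base_plate_c not seen
bed_seat wrist conf 0.70 x 0.4815 y 0.1383 yaw 19.5  1-IoU 0.020 box [207  99 105 148]
t 14.70 j7 -1.66 f [ 0.2 -0.4 -0.4] op 0.0850 gf 0
at [0.4818 0.1358 0.1613] yaw 19.3 shift before turn [ -0.51 -22.67   1.13] turn [0.  0.1 1.9] shift after turn [ -1.26 -22.64   1.13]
```

View pics/w5.png

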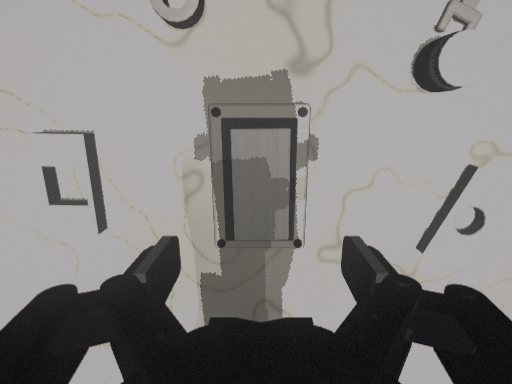

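```bash
python3 - <<'E'
from h import *
im=vision.get_image("wrist"); s=manip.state()
save(cv2.resize(im[95:255,200:320],None,fx=3.75,fy=3.75,interpolation=cv2.INTER_CUBIC),"w5c.png")
E
```

```text
(no output)
```

View pics/w5c.png

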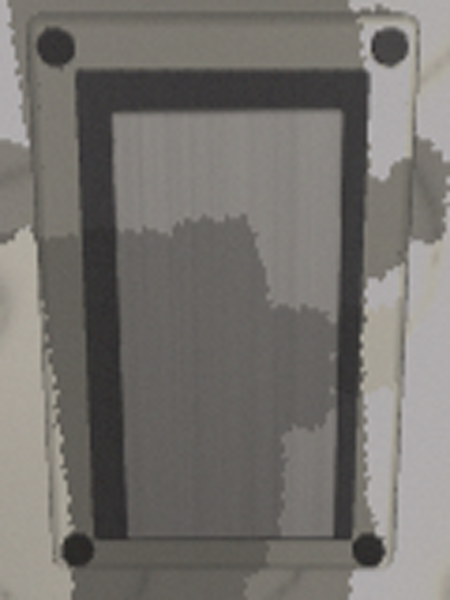

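```bash
python3 - <<'E'
from h import *
f=lambda L:[[200+a/3.75,95+b/3.75] for a,b in L]
A=intool(f([(77,70),(367,68),(352,538),(97,538)]),.033-.1613); B=intool(f([(112,108),(343,107),(336,537),(128,537)]),.053-.1613)
print(A,A.mean(0));print(B,B.mean(0))
E
```

```text
[[ 70.1 -40.9 128.1]
 [ 70.6  37.5 128.1]
 [-68.4  38.2 128.5]
 [-68.4 -40.3 128.5]] [  0.975  -1.375 128.3  ]
[[ 60.8 -29.6 108.2]
 [ 61.   29.2 108.2]
 [-58.5  30.9 108.4]
 [-58.6 -28.6 108.4]] [  1.175   0.475 108.3  ]
```

The plate is centred lengthwise but about 1.7 mm off to the side. That is a cheap fix: regrip, lift slightly, shift and set down.

```bash
python3 - <<'E'
from h import *
to(.4825,.1359,.0135,19.3)
E
python3 -m pendant '[[[0.05,0,5],[0,0,0]],[[0,0,5],[0,0,0]],[[0,0,3.3],[0,0,0]],[[0,0,1.2],[0,0,0]],[[0,0,0.2],[0,0,0]],[[0,0,0],[0,0,0]]]'
python3 -m pendant '[[[0,0,0],[0,0,0]],[[0,0,0],[0,0,0]],[[0,0,0],[0,0,0]],[[0,0,0],[0,0,0]],[[0,0,-0.4],[0,0,0]],[[0,0,0],[0,0,0]]]' 4.5
python3 - <<'E'
from h import *
to(.482,.1375,.0135,19.3)
E
```

```text
t 14.75 j7 -1.66 f [ 0.4  0.3 -0.7] op 0.0850 gf 0
at [0.4819 0.1358 0.1612] yaw 19.3 shift before turn [1.000e-01 1.000e-02 1.477e+01] turn [ 0.   0.1 -0. ] shift after turn [6.000e-02 1.000e-02 1.477e+01]
clock: 15.5
eef_pos: [0.4836, 0.1365, 0.016]
eef_rot: [-0.0, 0.986, 0.167, 0.001]
force: [-0.4, 0.2, 0.4]
opening: 0.0849
grasp_force: 0.0
clock: 16.25
eef_pos: [0.4831, 0.1362, 0.0195]
eef_rot: [-0.0, 0.986, 0.167, 0.0]
force: [0.1, 0.7, -4.6]
opening: 0.0584
grasp_force: 66.3
t 16.25 j7 -1.70 f [ 0.1  0.7 -4.6] op 0.0584 gf 66
at [0.4831 0.1362 0.0195] yaw 19.3 shift before turn [-0.06 -0.16  0.6 ] turn [-0. -0. -0.] shift after turn [-0.06 -0.16  0.6 ]
```

```bash
python3 -m pendant '[[[0.05,-0.17,0],[0,0,0]],[[0,0,0.3],[0,0,0]],[[0,0,0.1],[0,0,0]],[[0,0,0],[0,0,0]]]'
python3 -m pendant '[[[0,0,0],[0,0,0]],[[0,0,0],[0,0,0]],[[0,0,0],[0,0,0]],[[0,0,-1],[0,0,0]],[[0,0,-4],[0,0,0]],[[0,0,-5],[0,0,0]],[[0,0,-5],[0,0,0]],[[0,0,0],[0,0,0]]]' 8.5
python3 - <<'E'
from h import *
to(.4021,.3481,.15,17.4)
E
```

```text
clock: 16.75
eef_pos: [0.4831, 0.1383, 0.0164]
eef_rot: [-0.0, 0.986, 0.168, 0.001]
force: [-5.6, -0.0, 21.2]
opening: 0.0584
grasp_force: 69.3
clock: 17.75
eef_pos: [0.4851, 0.1387, 0.1694]
eef_rot: [-0.001, 0.986, 0.167, 0.004]
force: [-1.0, -0.4, -1.0]
opening: 0.085
grasp_force: 0.0
t 17.75 j7 -1.66 f [-1.  -0.4 -1. ] op 0.0850 gf 0
at [0.4851 0.1387 0.1694] yaw 19.3 shift before turn [ -0.93 -22.51   1.94] turn [-0.  -0.4  1.9] shift after turn [ -1.65 -22.46   1.94]
```

```bash
cat >> h.py <<'E'
def ring(box,zo,zi,thr=None):
    s=manip.state(); im=vision.get_image("wrist"); u,v,w,h=box; e=s["eef_pos"][2]
    g=cv2.GaussianBlur(cv2.cvtColor(im,cv2.COLOR_RGB2GRAY),(3,3),0)[v:v+h,u:u+w]
    print("grey pct",np.percentile(g,[2,10,20,30,50,80]))
    thr=thr or 0.5*(np.percentile(g,5)+np.percentile(g,50)); m=(g<thr).astype(np.uint8)
    cs,hi=cv2.findContours(m,cv2.RETR_CCOMP,cv2.CHAIN_APPROX_NONE)
    k=max(range(len(cs)),key=lambda i:cv2.contourArea(cs[i]) if hi[0][i][3]<0 else 0)
    out=[(cs[k],zo)]; ch=[c for i,c in enumerate(cs) if hi[0][i][3]==k]
    if ch: out.append((max(ch,key=cv2.contourArea),zi))
    for c,z in out:
        P=intool((c[:,0]+[u,v]).astype(float),z-e)[:,:2]
        print("tool-frame rect",cv2.minAreaRect(P.astype(np.float32)))
E
python3 - <<'E'
from h import *
ring((214,110,92,135),.033,.053)
ring((214,110,92,135),.033,.053,60)
ring((214,110,92,135),.033,.053,75)
E
```

```text
grey pct [ 50.  58.  77.  94.  99. 129.]
tool-frame rect ((-7.3000030517578125, -5.299999237060547), (88.80000305175781, 144.0), 90.0)
grey pct [ 50.  58.  77.  94.  99. 130.]
tool-frame rect ((-2.9601974487304688, -7.630443572998047), (136.20761108398438, 63.97734069824219), 0.8730100989341736)
tool-frame rect ((63.40138244628906, -26.426240921020508), (2.757619619369507, 3.4265856742858887), 48.01280212402344)
grey pct [ 50.  59.  76.  94.  99. 130.]
tool-frame rect ((-5.049995422363281, -5.150005340576172), (88.09999084472656, 145.49996948242188), 90.0)
```

The threshold is not robust here. The nudge was measured by the arm itself, so I'll trust it and go on to the frame.

```bash
python3 -m pendant '[[[-0.2,-4.5,0],[0,0,0]],[[-0.2,-4.5,0],[0,0,0]],[[-0.2,-4.5,0],[0,0,0]],[[-0.2,-4.5,0],[0,0,0]],[[-0.2,-4.5,0],[0,0,0]],[[0,0,0],[0,0,2]],[[0,0,0],[0,0,0]]]'
python3 - <<'E'
from h import *
q=hullfit("frame_c","wrist")
c=cam("wrist"); t=tip_of("frame_c","wrist")
for d in t[:1]: print(d["conf"],d["uv"],ray([d["uv"]],c,.01))
to(q[0],q[1],-.019,q[2])
E
```

```text
clock: 18.77
eef_pos: [0.3989, 0.346, 0.1641]
eef_rot: [0.001, 0.989, 0.15, -0.001]
force: [0.1, -0.2, 0.5]
opening: 0.0846
grasp_force: 0.0
frame_c wrist conf 0.93 x 0.4009 y 0.3484 yaw 18.3  1-IoU 0.021 box [231 120  56 105]
t 18.93 j7 -2.15 f [-0.2  0.6 -0.2] op 0.0850 gf 0
at [0.3997 0.3456 0.1648] yaw 17.2 shift before turn [ 0.21 -0.25 18.38] turn [ 0.1  0.  -1.1] shift after turn [ 0.2  -0.22 18.38]
```

```bash
python3 -m pendant '[[[0.2,-0.24,5],[0,0,-1.1]],[[0,0,5],[0,0,0]],[[0,0,4.5],[0,0,0]],[[0,0,2.5],[0,0,0]],[[0,0,1],[0,0,0]],[[0,0,0.35],[0,0,0]],[[0,0,0],[0,0,0]]]'
python3 -m pendant '[[[0,0,0],[0,0,0]],[[0,0,0],[0,0,0]],[[0,0,0],[0,0,0]],[[0,0,0],[0,0,0]],[[0,0,0],[0,0,0]]]' 4.5
python3 -m pendant '[[[0,0,-2],[0,0,0]],[[0,0,-5],[0,0,0]],[[0,0,-5],[0,0,0]],[[0,0,0],[0,0,0]]]'
python3 - <<'E'
from h import *
to(.482,.1375,.08,19.3)
E
```

```text
clock: 19.8
eef_pos: [0.401, 0.3502, -0.0175]
eef_rot: [-0.0, 0.987, 0.16, 0.001]
force: [0.7, 0.4, 0.2]
opening: 0.0847
grasp_force: 0.0
clock: 20.42
eef_pos: [0.4009, 0.3502, -0.0171]
eef_rot: [-0.0, 0.987, 0.16, 0.001]
force: [-1.3, -0.8, 8.1]
opening: 0.0585
grasp_force: 63.6
clock: 20.92
eef_pos: [0.4021, 0.3516, 0.1055]
eef_rot: [-0.002, 0.987, 0.16, 0.003]
force: [-0.6, 0.2, -2.8]
opening: 0.0585
grasp_force: 66.7
t 20.93 j7 -2.16 f [-0.6  0.2 -2.8] op 0.0585 gf 67
at [0.4021 0.3516 0.1055] yaw 18.4 shift before turn [ 0.82 22.84  2.48] turn [-0.2 -0.4 -0.9] shift after turn [ 0.47 22.85  2.55]
```

```bash
python3 -m pendant '[[[0.1,4.5,0],[0,0,0]],[[0.2,4.5,0],[0,0,0]],[[0.2,4.5,0],[0,0,0]],[[0.1,4.5,0],[0,0,0]],[[0,3.5,0],[0,0,0]],[[0,1.35,0],[0,0,-0.9]],[[0,0,3],[0,0,0]],[[0,0,0],[0,0,0]]]'
python3 - <<'E'
from h import *
to(.482,.1375,.036,19.3)
E
```

```text
clock: 21.92
eef_pos: [0.4763, 0.1342, 0.0697]
eef_rot: [0.0, 0.986, 0.167, -0.002]
force: [0.2, -0.2, -2.4]
opening: 0.0582
grasp_force: 66.5
t 21.93 j7 -1.73 f [ 0.2 -0.2 -2.4] op 0.0582 gf 67
at [0.4763 0.1342 0.0697] yaw 19.3 shift before turn [ 0.67 -0.13  3.37] turn [-0.   0.3 -0. ] shift after turn [ 0.65 -0.13  3.37]
```

```bash
python3 -m pendant '[[[0.4,-0.1,1.2],[0,0,0]],[[0,0,1.2],[0,0,0]],[[0,0,0],[0,0,0]],[[0,0,0],[0,0,0]]]'
python3 - <<'E'
from h import *
to(.482,.1375,.036,19.3)
E
```

```text
clock: 22.42
eef_pos: [0.4816, 0.1374, 0.0478]
eef_rot: [0.0, 0.986, 0.168, -0.0]
force: [0.2, 0.1, -2.0]
opening: 0.0588
grasp_force: 66.6
t 22.43 j7 -1.74 f [ 0.2  0.1 -2. ] op 0.0588 gf 67
at [0.4816 0.1374 0.0478] yaw 19.3 shift before turn [0.04 0.   1.18] turn [ 0.  0. -0.] shift after turn [0.04 0.   1.18]
```

```bash
python3 -m pendant '[[[0,0,0.5],[0,0,0]],[[0,0,0.4],[0,0,0]],[[0,0,0.15],[0,0,0]],[[0,0,0],[0,0,0]]]'
python3 -m pendant '[[[0,0,0.1],[0,0,0]],[[0,0,0],[0,0,0]]]'
```

```text
clock: 22.92
eef_pos: [0.4815, 0.1372, 0.0371]
eef_rot: [0.0, 0.986, 0.167, -0.0]
force: [0.2, -0.6, -2.8]
opening: 0.0583
grasp_force: 66.6
clock: 23.18
eef_pos: [0.4816, 0.1373, 0.0362]
eef_rot: [-0.0, 0.986, 0.168, 0.0]
force: [0.7, -0.2, -2.1]
opening: 0.0584
grasp_force: 66.6
```

```bash
python3 -m pendant '[[[0.04,0,0.1],[0,0,0]],[[0,0,0],[0,0,0]]]'
python3 -m pendant '[[[0,0,0],[0,0,0]],[[0,0,0],[0,0,0]],[[0,0,0],[0,0,0]],[[0,0,-1],[0,0,0]],[[0,0,-4],[0,0,0]],[[0,0,-5],[0,0,0]],[[0,0,0],[0,0,0]],[[0,0,0],[0,0,0]]]' 8.5
python3 - <<'E'
from h import *
im=vision.get_image("wrist"); print(manip.state()["eef_pos"])
save(cv2.resize(im[80:270,190:330],None,fx=3.1,fy=3.1,interpolation=cv2.INTER_CUBIC),"w6.png")
E
```

```text
clock: 23.42
eef_pos: [0.4818, 0.1373, 0.0359]
eef_rot: [0.0, 0.986, 0.167, 0.0]
force: [-3.5, -1.8, 9.2]
opening: 0.0583
grasp_force: 68.0
clock: 24.42
eef_pos: [0.4819, 0.1373, 0.1355]
eef_rot: [-0.0, 0.986, 0.167, 0.0]
force: [-0.8, -0.3, -0.4]
opening: 0.0849
grasp_force: 0.0
[0.48151181 0.13716861 0.1348865 ]
```

View pics/w6.png

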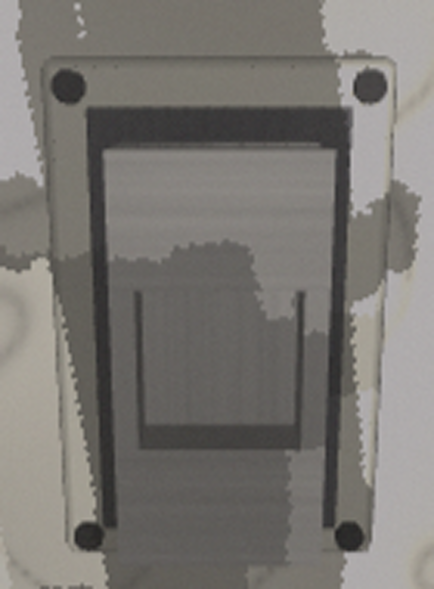

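```bash
python3 - <<'E'
from h import *
f=lambda L:[[190+a/3.1,80+b/3.1] for a,b in L]
e=manip.state()["eef_pos"][2]
print("platen",intool(f([(87,107),(350,107),(106,520),(334,520)]),.033-e))
print("frame",intool(f([(103,150),(336,150)]),.073-e))
print("base far",intool(f([(105,144),(320,143)]),.053-e))
print("window",intool(f([(134,290),(306,290),(139,449),(300,449)]),.073-e), intool(f([(139,427),(298,427)]),.053-e))
E
```

```text
platen [[ 69.3 -39.5 101.8]
 [ 69.3  38.8 101.8]
 [-66.5 -38.8 101.9]
 [-66.5  39.1 101.9]]
frame [[ 58.8 -29.9  61.8]
 [ 58.8  29.7  61.8]]
base far [[ 59.4 -32.   81.8]
 [ 59.7  27.9  81.8]]
window [[ 22.2 -23.   61.9]
 [ 22.3  23.1  61.9]
 [-23.6 -22.8  61.9]
 [-23.6  22.7  61.9]] [[-24.8 -24.6  81.9]
 [-24.7  23.9  81.9]]
```

Platen, frame and window are all centred within 1 mm. I'll check numerically how far the base's far edge extends sideways.

```bash
python3 - <<'E'
from h import *
im=np.mean([cv2.cvtColor(vision.get_image("wrist"),cv2.COLOR_RGB2GRAY).astype(float) for _ in range(4)],0)
print("cols 218..234 / 288..306")
for v in range(122,132): print(v,im[v,218:234].astype(int),im[v,288:306].astype(int))
e=manip.state()["eef_pos"];c=cam("wrist")
Rt=Rq(manip.state()["eef_rot"])
for y in(-.03,.03): print(proj(e+Rt@np.array([.0595,y,e[2]-.053]),c),proj(e+Rt@np.array([.0595,y,e[2]-.073]),c))
E
```

```text
cols 218..234 / 288..306
122 [60 59 59 60 58 59 59 60 59 58 59 60 59 59 58 57] [ 59  60  60  60  60  59  60  59  61  61  60  61  61  63  81 100 171 171]
123 [58 59 60 60 59 59 59 60 60 57 59 59 58 58 58 57] [ 61  59  59  61  60  61  60  59  60  60  60  60  62  63  87 101 172 171]
124 [57 60 60 60 59 57 58 60 60 58 58 60 61 61 60 59] [ 64  65  64  63  70  60  60  60  60  62  60  61  62  62  86 110 171 172]
125 [56 60 59 60 59 58 58 59 59 63 66 69 68 67 69 68] [ 93  86  94  94  92  76  59  59  60  61  59  61  61  62  71 118 172 171]
126 [58 60 60 59 58 60 59 64 80 77 80 79 79 81 81 80] [ 91  87  91  90  90  82  66  64  62  60  59  60  61  61  64 118 171 172]
127 [67 60 59 60 59 82 90 92 95 95 94 93 94 93 94 93] [ 94  95  95  95  96  95  91  91  92  90  78  60  62  61  65 124 172 172]
128 [ 67  59  59  59  61 109 125 126 126 126 125 125 126 126 126 125] [126 126 126 126 126 128 126 126 126 126 105  61  61  62  81 123 172 171]
129 [ 63  60  60  59  63 112 131 131 132 132 133 132 131 132 132 132] [133 131 132 132 131 131 131 133 131 131 106  60  60  63  74 129 172 172]
130 [ 63  60  60  59  61 112 130 130 131 131 131 131 131 131 130 131] [130 130 130 130 129 129 130 131 129 128 106  61  61  62  66 134 172 171]
131 [ 65  59  60  59  61 109 127 127 127 127 127 128 127 128 128 128] [130 130 129 130 129 130 129 129 129 128 104  60  62  62  66 144 171 171]
[[226.07063135 126.39970437]] [[223.00980378 127.52075244]]
[[295.74490972 126.41241776]] [[298.86207629 127.53471419]]
```

The base's far edge spans columns 225.5–293.4 and the frame's 223–298.4, so the base is about 1 mm off the frame, which is fine. Next is the core.

```bash
python3 -m pendant '[[[0,4,-1],[0,0,0]],[[0,5.6,0],[0,0,0]],[[0,6,0],[0,0,0]],[[0,6,0],[0,0,0]],[[0,6,0],[0,0,0]],[[0,6,0],[0,0,0]],[[-0.2,6,0],[0,0,0]],[[0,4.5,0],[0,0,0]]]'
python3 -m pendant '[[[0,0,0],[0,0,0]],[[0,0,0],[0,0,0]]]'
cat >> h.py <<'E'
def circ(name,z,camn="wrist"):
    vision.get_image(camn); s=manip.state(); c=cam(camn,s)
    for d in tip_of(name,camn)[:2]: print(name,"tip %.2f"%d["conf"],np.round(d["uv"],1),ray([d["uv"]],c,z).round(4))
    for d in outline_of(name,camn)[:2]: print("outline %.2f"%d["conf"],d["box"])
E
python3 - <<'E'
from h import *
circ("core_stem",.046)
to(.625,-.28,.01)
save(vision.get_image("wrist"),"w7.png")
E
```

```text
clock: 25.68
eef_pos: [0.6255, -0.2826, 0.1441]
eef_rot: [-0.0, 0.986, 0.167, -0.001]
force: [-0.2, 0.2, 0.2]
opening: 0.085
grasp_force: 0.0
clock: 25.92
eef_pos: [0.6254, -0.2784, 0.1442]
eef_rot: [-0.001, 0.986, 0.168, -0.001]
force: [-0.5, 0.6, 0.5]
opening: 0.0851
grasp_force: 0.0
core_stem tip 0.70 [267.6 177. ] [[ 0.638  -0.2801  0.046 ]]
outline 0.88 [249.6, 153.7, 28.5, 36.9]
t 26.07 j7 -0.96 f [-0.3  0.7  0.2] op 0.0853 gf 0
at [ 0.6259 -0.2777  0.1451] yaw 19.4 shift before turn [-0.16  0.2  13.51] turn [-0.1 -0.   0. ] shift after turn [-0.16  0.19 13.51]
```

View pics/w7.png

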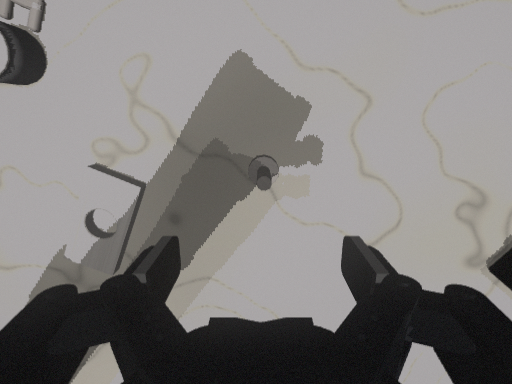

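The core's foot shows at about (263,168) and the stem top at (264.5,183).

```bash
python3 - <<'E'
from h import *
c=cam("wrist")
print(ray([[263.3,168.5]],c,.014),ray([[264.6,183.5]],c,.066),ray([[263.8,172.1]],c,0.014))
to(.6335,-.2798,.011)
E
```

```text
[[ 0.63900514 -0.27606128  0.014     ]] [[ 0.63581364 -0.27794901  0.066     ]] [[ 0.63544375 -0.27790395  0.014     ]]
t 26.12 j7 -0.96 f [-0.3 -0.1  0.4] op 0.0851 gf 0
at [ 0.6259 -0.2779  0.1453] yaw 19.4 shift before turn [ 0.65  0.44 13.43] turn [-0. -0.  0.] shift after turn [ 0.65  0.43 13.43]
```

```bash
python3 -m pendant '[[[1.06,0.3,2],[0,0,0]],[[0,0,4],[0,0,0]],[[0,0,3.5],[0,0,0]],[[0,0,2.5],[0,0,0]],[[0,0,1.3],[0,0,0]],[[0,0,0],[0,0,0]],[[0,0,0],[0,0,0]]]'
python3 - <<'E'
from h import *
circ("core_stem",.046)
e=manip.state()["eef_pos"]
for n in ("core_stem",):
    o=outline_of(n,"wrist")
    if o:
        m=o[0]["pixels"]; v,u=np.nonzero(m)
        for r in range(v.min(),v.max(),8): print(r,u[v==r].min(),u[v==r].max())
E
```

```text
clock: 27.0
eef_pos: [0.6376, -0.2789, 0.0131]
eef_rot: [0.0, 0.986, 0.168, 0.001]
force: [0.5, -0.6, 1.1]
opening: 0.0848
grasp_force: 0.0
core_stem tip 0.57 [258.7 253.4] [[ 0.6372 -0.2779  0.046 ]]
outline 0.63 [233.3, 196.2, 49.4, 92.6]
199 256 259
207 239 275
215 234 280
223 232 283
231 231 282
239 233 280
247 240 275
255 244 269
263 243 269
271 242 270
279 242 269
287 249 262
```

```bash
python3 -m pendant '[[[0,-0.15,0.2],[0,0,0]],[[0,0,0],[0,0,0]],[[0,0,0],[0,0,0]]]' 4.5
python3 -m pendant '[[[0,0,0],[0,0,0]],[[0,0,0],[0,0,0]],[[0,0,0],[0,0,0]],[[0,0,0],[0,0,0]],[[0,0,0],[0,0,0]],[[0,0,0],[0,0,0]]]' 0.6
```

```text
clock: 27.58
eef_pos: [0.6363, -0.2774, 0.0102]
eef_rot: [-0.0, 0.986, 0.168, -0.0]
force: [0.1, 0.2, 0.2]
opening: 0.0451
grasp_force: 0.0
clock: 28.32
eef_pos: [0.6363, -0.2775, 0.0103]
eef_rot: [0.0, 0.986, 0.167, 0.0]
force: [-0.2, 0.2, 1.4]
opening: 0.0125
grasp_force: 58.4
```

```bash
python3 -m pendant '[[[0,0,-2],[0,0,0]],[[0,0,-4],[0,0,0]],[[0,0,-4],[0,0,0]],[[0,0,-2],[0,0,0]],[[0,0,0],[0,0,0]]]'
python3 - <<'E'
from h import *
to(.481,.137,.12,19.3)
E
```

```text
clock: 28.95
eef_pos: [0.6374, -0.2779, 0.1331]
eef_rot: [0.001, 0.986, 0.167, 0.002]
force: [0.9, -0.6, -1.3]
opening: 0.0127
grasp_force: 58.4
t 28.95 j7 -0.96 f [ 0.9 -0.6 -1.3] op 0.0127 gf 58
at [ 0.6374 -0.2779  0.1331] yaw 19.3 shift before turn [ -1.07 -44.33   1.19] turn [ 0.2 -0.2 -0. ] shift after turn [ -1.05 -44.33   1.31]
```

```bash
python3 -m pendant '[[[-0.2,-4,0],[0,0,0]],[[-0.2,-6,0],[0,0,0]],[[-0.2,-6,0],[0,0,0]],[[-0.2,-6,0],[0,0,0]],[[-0.2,-6,0],[0,0,0]],[[0,-6,0],[0,0,0]],[[0,-6,0],[0,0,0]],[[0,-4,0],[0,0,0]]]'
python3 -m pendant '[[[0,0,0],[0,0,0]],[[0,0,0],[0,0,0]],[[0,0,0],[0,0,0]]]'
python3 - <<'E'
from h import *
to(.481,.137,.09,19.3)
E
```

```text
clock: 29.95
eef_pos: [0.4796, 0.1372, 0.1297]
eef_rot: [-0.0, 0.986, 0.169, -0.001]
force: [0.6, 0.4, -2.5]
opening: 0.0125
grasp_force: 58.6
clock: 30.32
eef_pos: [0.4817, 0.1332, 0.1299]
eef_rot: [0.0, 0.986, 0.166, -0.0]
force: [0.6, 0.1, -2.5]
opening: 0.0124
grasp_force: 58.6
t 30.32 j7 -1.69 f [ 0.6  0.1 -2.5] op 0.0124 gf 59
at [0.4817 0.1332 0.1299] yaw 19.2 shift before turn [ 0.06 -0.39  3.99] turn [ 0.   0.  -0.1] shift after turn [ 0.06 -0.39  3.99]
```

```bash
python3 -m pendant '[[[0,-0.39,1.5],[0,0,0]],[[0,0,2],[0,0,0]],[[0,0,0.5],[0,0,0]],[[0,0,0],[0,0,0]],[[0,0,0],[0,0,0]]]'
python3 - <<'E'
from h import *
to(.481,.137,.064,19.3)
E
```

```text
clock: 30.95
eef_pos: [0.4807, 0.1381, 0.0908]
eef_rot: [-0.0, 0.986, 0.167, 0.0]
force: [0.2, 0.1, -1.9]
opening: 0.0125
grasp_force: 58.6
t 30.95 j7 -1.72 f [ 0.2  0.1 -1.9] op 0.0125 gf 59
at [0.4807 0.1381 0.0908] yaw 19.2 shift before turn [-0.01  0.12  2.68] turn [ 0.  -0.1 -0.1] shift after turn [-0.01  0.12  2.68]
```

```bash
python3 -m pendant '[[[0,0.1,1],[0,0,0]],[[0,0,0.8],[0,0,0]],[[0,0,0.5],[0,0,0]],[[0,0,0.2],[0,0,0]],[[0,0,0.1],[0,0,0]],[[0,0,0],[0,0,0]]]'
python3 -m pendant '[[[0,0,0.1],[0,0,0]],[[0,0,0],[0,0,0]]]'
```

```text
clock: 31.7
eef_pos: [0.4806, 0.1374, 0.0643]
eef_rot: [-0.0, 0.986, 0.168, 0.0]
force: [-0.2, 0.5, -0.8]
opening: 0.0125
grasp_force: 58.6
clock: 31.95
eef_pos: [0.4806, 0.1373, 0.0633]
eef_rot: [-0.0, 0.986, 0.167, 0.0]
force: [0.9, 0.4, -1.1]
opening: 0.0123
grasp_force: 58.6
```

```bash
python3 -m pendant '[[[0,0,0.08],[0,0,0]],[[0,0,0],[0,0,0]]]'
python3 -m pendant '[[[0,0,0],[0,0,0]],[[0,0,0],[0,0,0]],[[0,0,0],[0,0,0]],[[0,0,-1],[0,0,0]],[[0,0,-4],[0,0,0]],[[0,0,-4],[0,0,0]],[[0,0,0],[0,0,0]],[[0,0,0],[0,0,0]]]' 8.5
python3 - <<'E'
from h import *
s=manip.state(); im=vision.get_image("wrist"); save(im,"w8.png")
circ("core_stem",.099)
to(.5126,-.1252,.16)
hullfit("cover_c","top")
E
```

```text
clock: 32.2
eef_pos: [0.4807, 0.1374, 0.0631]
eef_rot: [-0.0, 0.986, 0.167, 0.0]
force: [-1.8, -0.9, 9.1]
opening: 0.0122
grasp_force: 60.1
clock: 33.2
eef_pos: [0.4804, 0.1372, 0.1525]
eef_rot: [0.0, 0.986, 0.167, 0.0]
force: [0.2, 0.1, -1.0]
opening: 0.0852
grasp_force: 0.0
core_stem tip 0.76 [260.8 200.1] [[0.4818 0.1378 0.099 ]]
outline 0.66 [245.4, 170.1, 34.2, 49.9]
t 33.40 j7 -1.69 f [ 0.1 -0.2 -0.1] op 0.0849 gf 0
at [0.48   0.1371 0.1516] yaw 19.3 shift before turn [-5.59 25.84 -0.83] turn [-0.   0.1 -0. ] shift after turn [-5.59 25.84 -0.84]
cover_c top conf 0.78 x 0.5176 y -0.1231 yaw -3.6  1-IoU 0.038 box [302 206  26  48]
```

View pics/w8.png

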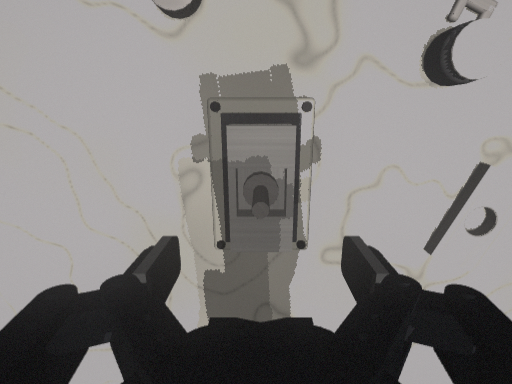

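The core stands upright, centred in the window at (260,190). Next is the cover.

```bash
python3 -m pendant '[[[-1,5.16,-0.5],[0,0,0]],[[-1,5.16,0],[0,0,0]],[[-1,5.16,0],[0,0,0]],[[-1,5.16,0],[0,0,0]],[[-1,5.16,0],[0,0,0]],[[0,0,0],[0,0,7.6]],[[0,0,0],[0,0,7.6]],[[0,0,0],[0,0,7.6]]]'
python3 -m pendant '[[[0,0,0],[0,0,0]],[[0,0,0],[0,0,0]]]'
python3 - <<'E'
from h import *
q=hullfit("cover_c","wrist")
circ("cover_c",.008)
to(q[0],q[1],-.018,q[2])
E
```

```text
clock: 34.5
eef_pos: [0.5183, -0.1229, 0.1569]
eef_rot: [-0.0, 0.999, -0.033, -0.0]
force: [0.4, 0.4, -0.1]
opening: 0.0849
grasp_force: 0.0
clock: 34.75
eef_pos: [0.5185, -0.1225, 0.1572]
eef_rot: [-0.0, 1.0, -0.029, -0.0]
force: [0.2, 0.1, -0.2]
opening: 0.0852
grasp_force: 0.0
cover_c wrist conf 0.67 x 0.5175 y -0.1216 yaw -3.7  1-IoU 0.017 box [233 124  56 105]
cover_c tip 0.67 [256.  177.8] [[ 0.5171 -0.1168  0.008 ]]
outline 0.86 [228.9, 121.8, 59.3, 106.8]
t 35.00 j7 -1.48 f [-1.   0.3 -0.2] op 0.0852 gf 0
at [ 0.5185 -0.1228  0.1574] yaw -3.5 shift before turn [-0.11 -0.11 17.54] turn [-0.   0.   0.2] shift after turn [-0.11 -0.11 17.54]
```

```bash
python3 -m pendant '[[[-0.1,-0.15,5],[0,0,0.2]],[[0,0,5],[0,0,0]],[[0,0,4],[0,0,0]],[[0,0,2],[0,0,0]],[[0,0,1.2],[0,0,0]],[[0,0,0.35],[0,0,0]],[[0,0,0],[0,0,0]]]'
python3 -m pendant '[[[0,0,0],[0,0,0]],[[0,0,0],[0,0,0]],[[0,0,0],[0,0,0]],[[0,0,0],[0,0,0]],[[0,0,0],[0,0,0]]]' 4.5
python3 -m pendant '[[[0,0,-2],[0,0,0]],[[0,0,-5],[0,0,0]],[[0,0,-5],[0,0,0]],[[0,0,-5],[0,0,0]],[[0,0,0],[0,0,0]],[[0,0,0],[0,0,0]]]'
python3 - <<'E'
from h import *
to(.4812,.1373,.12,19.3)
E
```

```text
clock: 35.88
eef_pos: [0.518, -0.1212, -0.0176]
eef_rot: [0.0, 0.999, -0.032, 0.0]
force: [-0.1, -0.3, 0.2]
opening: 0.0854
grasp_force: 0.0
clock: 36.5
eef_pos: [0.5182, -0.1213, -0.0169]
eef_rot: [0.0, 0.999, -0.033, 0.001]
force: [-1.6, 0.2, 9.4]
opening: 0.058
grasp_force: 63.3
clock: 37.25
eef_pos: [0.517, -0.121, 0.1515]
eef_rot: [-0.0, 0.999, -0.032, -0.0]
force: [-0.0, 0.1, -3.1]
opening: 0.0581
grasp_force: 67.0
t 37.25 j7 -1.49 f [-0.   0.1 -3.1] op 0.0581 gf 67
at [ 0.517  -0.121   0.1515] yaw -3.7 shift before turn [ -5.25 -25.54   3.16] turn [ -0.   0. -23.] shift after turn [  5.15 -25.56   3.15]
```

```bash
python3 -m pendant '[[[0,0,0],[0,0,-7.7]],[[0,0,0],[0,0,-7.7]],[[0,0,0],[0,0,-7.6]],[[1.03,-5.1,0],[0,0,0]],[[1.03,-5.1,0],[0,0,0]],[[1.03,-5.1,0],[0,0,0]],[[1.03,-5.1,0],[0,0,0]],[[1.03,-5.1,0],[0,0,0]]]'
python3 -m pendant '[[[0,0,0],[0,0,0]],[[0,0,0],[0,0,0]],[[0,0,0],[0,0,0]]]'
python3 - <<'E'
from h import *
to(.4813,.1375,.115,19.3)
E
```

```text
clock: 38.25
eef_pos: [0.4806, 0.1378, 0.1502]
eef_rot: [0.0, 0.986, 0.167, -0.002]
force: [0.8, 0.4, -3.4]
opening: 0.0576
grasp_force: 66.9
clock: 38.62
eef_pos: [0.4818, 0.1351, 0.1512]
eef_rot: [0.0, 0.986, 0.167, -0.001]
force: [0.8, -1.1, -2.3]
opening: 0.0578
grasp_force: 66.9
t 38.62 j7 -1.69 f [ 0.8 -1.1 -2.3] op 0.0578 gf 67
at [0.4818 0.1351 0.1512] yaw 19.2 shift before turn [ 0.04 -0.25  3.62] turn [ 0.   0.1 -0.1] shift after turn [ 0.03 -0.25  3.62]
```

```bash
python3 -m pendant '[[[0,-0.25,2],[0,0,0]],[[0,0,1.6],[0,0,0]],[[0,0,0],[0,0,0]],[[0,0,0],[0,0,0]]]'
python3 - <<'E'
from h import *
to(.4813,.1375,.057,19.3)
E
```

```text
clock: 39.12
eef_pos: [0.4816, 0.1383, 0.1163]
eef_rot: [0.0, 0.986, 0.167, 0.0]
force: [0.2, 0.2, -3.3]
opening: 0.0582
grasp_force: 66.9
t 39.12 j7 -1.70 f [ 0.2  0.2 -3.3] op 0.0582 gf 67
at [0.4816 0.1383 0.1163] yaw 19.2 shift before turn [-0.06  0.07  5.93] turn [ 0.  -0.  -0.1] shift after turn [-0.06  0.07  5.93]
```

```bash
python3 -m pendant '[[[-0.03,0.06,1.5],[0,0,0]],[[0,0,1.5],[0,0,0]],[[0,0,1.2],[0,0,0]],[[0,0,0.8],[0,0,0]],[[0,0,0.3],[0,0,0]],[[0,0,0],[0,0,0]],[[0,0,0],[0,0,0]]]'
python3 - <<'E'
from h import *
to(.4813,.1375,.0562,19.3)
E
```

```text
clock: 40.0
eef_pos: [0.4814, 0.1383, 0.0633]
eef_rot: [-0.0, 0.986, 0.168, 0.0]
force: [0.6, 0.2, -3.3]
opening: 0.0582
grasp_force: 66.9
t 40.00 j7 -1.72 f [ 0.6  0.2 -3.3] op 0.0582 gf 67
at [0.4814 0.1383 0.0633] yaw 19.3 shift before turn [-0.04  0.08  0.71] turn [-0. -0. -0.] shift after turn [-0.04  0.08  0.71]
```

```bash
python3 -m pendant '[[[-0.03,0.08,0.4],[0,0,0]],[[0,0,0.2],[0,0,0]],[[0,0,0.1],[0,0,0]],[[0,0,0],[0,0,0]]]'
python3 -m pendant '[[[0,0,0.06],[0,0,0]],[[0,0,0],[0,0,0]]]'
```

```text
clock: 40.5
eef_pos: [0.481, 0.1373, 0.0561]
eef_rot: [0.0, 0.986, 0.167, -0.0]
force: [-1.8, -0.8, 3.0]
opening: 0.0583
grasp_force: 67.5
clock: 40.75
eef_pos: [0.481, 0.1373, 0.0561]
eef_rot: [0.0, 0.986, 0.168, 0.0]
force: [-4.0, -1.3, 12.6]
opening: 0.0581
grasp_force: 68.6
```

```bash
python3 -m pendant '[[[0,0,0],[0,0,0]],[[0,0,0],[0,0,0]],[[0,0,0],[0,0,0]],[[0,0,-1],[0,0,0]],[[0,0,-4],[0,0,0]],[[0,0,-5],[0,0,0]],[[0,0,0],[0,0,0]],[[0,0,0],[0,0,0]]]' 8.5
python3 - <<'E'
from h import *
circ("core_stem",.099)
save(vision.get_image("wrist"),"w9full.png")
hullfit("cover_c","wrist",.073)
to(.618,.2746,.16)
c=cam("top"); vision.get_image("top")
for d in outline_of("collar_c","top")[:2]: 
    b=d["box"]; print(d["conf"],b, ray([[b[0]+b[2]/2,b[1]+b[3]/2]],c,.012))
E
```

```text
clock: 41.75
eef_pos: [0.481, 0.1373, 0.1556]
eef_rot: [-0.0, 0.986, 0.167, 0.0]
force: [-1.2, -0.0, -0.0]
opening: 0.085
grasp_force: 0.0
core_stem tip 0.91 [262.7 201.3] [[0.481  0.1357 0.099 ]]
outline 0.91 [244.1, 177.2, 33.4, 41.2]
cover_c wrist conf 0.87 x 0.4804 y 0.1376 yaw 19.4  1-IoU 0.016 box [224 126  74 135]
t 42.05 j7 -1.69 f [ 0.8 -0.2  0.5] op 0.0850 gf 0
at [0.4807 0.1373 0.1546] yaw 19.3 shift before turn [17.5  -8.43 -0.57] turn [-0.   0.1 -0. ] shift after turn [17.5  -8.43 -0.54]
0.61 [150.6, 181.0, 20.7, 13.4] [[0.63041184 0.26855431 0.012     ]]
```

The cover sits at (0.4804, 0.1376), yaw 19.4°, in line with the frame. Next is the collar.

```bash
python3 -m pendant '[[[4.4,-2.05,-0.3],[0,0,0]],[[4.4,-2.05,0],[0,0,0]],[[4.4,-2.05,0],[0,0,0]],[[4.4,-2.05,0],[0,0,0]],[[0,0,0],[0,0,0]],[[0,0,0],[0,0,0]],[[0,0,0],[0,0,0]]]'
python3 - <<'E'
from h import *
circ("collar_c",.012)
d=outline_of("collar_c","wrist")
if d:
    m=d[0]["pixels"].astype(np.uint8); c=cam("wrist")
    P=ray(cv2.convexHull(cv2.findNonZero(m))[:,0],c,.018)[:,:2]
    print(cv2.minEnclosingCircle((P*1000).astype(np.float32)))
im=vision.get_image("wrist"); save(im,"w10.png")
to(.62,.273,-.016)
E
```

```text
clock: 43.02
eef_pos: [0.6197, 0.2718, 0.1584]
eef_rot: [0.0, 0.986, 0.167, -0.0]
force: [0.6, 0.2, 0.7]
opening: 0.085
grasp_force: 0.0
outline 0.92 [234.8, 146.2, 47.1, 44.3]
((630.547119140625, 277.188720703125), 26.09067153930664)
t 43.27 j7 -1.80 f [-0.4 -0.4  1. ] op 0.0851 gf 0
at [0.6201 0.2725 0.1587] yaw 19.3 shift before turn [-0.   -0.05 17.47] turn [ 0. -0. -0.] shift after turn [ 1.000e-02 -5.000e-02  1.747e+01]
```

View pics/w10.png

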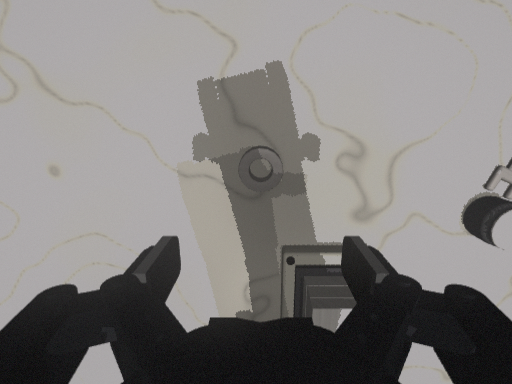

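The collar's ring is centred at about (260.5,169), with the bore at (261,170).

```bash
python3 - <<'E'
from h import *
c=cam("wrist"); print(ray([[260.5,169],[261,170]],c,.024))
to(.6297,.2765,-.013)
E
```

```text
[[0.6311274  0.27674991 0.024     ]
 [0.63025681 0.27586449 0.024     ]]
t 43.27 j7 -1.80 f [-0.4 -0.4  1. ] op 0.0851 gf 0
at [0.6201 0.2725 0.1587] yaw 19.3 shift before turn [ 1.03 -0.06 17.17] turn [ 0. -0. -0.] shift after turn [ 1.04 -0.06 17.17]
```

```bash
python3 -m pendant '[[[1.1,-0.06,4],[0,0,0]],[[0,0,5],[0,0,0]],[[0,0,4],[0,0,0]],[[0,0,2.5],[0,0,0]],[[0,0,1.2],[0,0,0]],[[0,0,0.5],[0,0,0]],[[0,0,0],[0,0,0]],[[0,0,0],[0,0,0]]]'
python3 -m pendant '[[[0,0,0],[0,0,0]],[[0,0,0],[0,0,0]],[[0,0,0],[0,0,0]],[[0,0,0],[0,0,0]],[[0,0,0],[0,0,0]],[[0,0,0],[0,0,0]]]' 4
python3 -m pendant '[[[0,0,-2],[0,0,0]],[[0,0,-5],[0,0,0]],[[0,0,-5],[0,0,0]],[[0,0,-5],[0,0,0]],[[0,0,0],[0,0,0]],[[0,0,0],[0,0,0]],[[0,0,0],[0,0,0]]]'
python3 - <<'E'
from h import *
to(.4812,.1370,.14,19.3)
circ("collar_c",.16)
m=outline_of("collar_c","wrist")
if m: print(m[0]["box"])
E
```

```text
clock: 44.28
eef_pos: [0.631, 0.2774, -0.0125]
eef_rot: [-0.0, 0.986, 0.167, 0.001]
force: [0.0, -0.2, -0.1]
opening: 0.0846
grasp_force: 0.0
clock: 45.02
eef_pos: [0.6307, 0.2773, -0.0127]
eef_rot: [-0.0, 0.986, 0.167, 0.0]
force: [-1.8, -0.2, 7.4]
opening: 0.0473
grasp_force: 61.3
clock: 45.9
eef_pos: [0.6295, 0.2767, 0.1549]
eef_rot: [0.0, 0.986, 0.168, -0.001]
force: [0.9, -0.2, -1.8]
opening: 0.0473
grasp_force: 62.4
t 45.90 j7 -1.79 f [ 0.9 -0.2 -1.8] op 0.0473 gf 62
at [0.6295 0.2767 0.1549] yaw 19.3 shift before turn [-18.61   8.28   1.55] turn [ 0.   0.1 -0. ] shift after turn [-18.61   8.28   1.49]
collar_c tip 0.85 [257.6 250.1] [[0.6169 0.2746 0.16  ]]
outline 0.68 [213.5, 202.5, 93.3, 94.0]
[213.5, 202.5, 93.3, 94.0]
```

```bash
python3 - <<'E'
from h import *
print(intool([[257.6,250.1]],.0247),intool([[260,249.5]],.035))
E
python3 -m pendant '[[[-4.6,2,0],[0,0,0]],[[-4.6,2,0],[0,0,0]],[[-4.6,2,0],[0,0,0]],[[-4.6,2,0],[0,0,0]],[[0,0,0],[0,0,0]],[[0,0,0],[0,0,0]],[[0,0,0],[0,0,0]]]'
python3 - <<'E'
from h import *
to(.4812,.1370,.12,19.3)
E
```

```text
[[ -2.3  -1.9 -24.7]] [[  3.5  -0.6 -35. ]]
clock: 46.98
eef_pos: [0.4839, 0.1418, 0.1562]
eef_rot: [-0.0, 0.986, 0.168, 0.0]
force: [0.7, -0.4, -1.9]
opening: 0.0475
grasp_force: 62.4
t 46.98 j7 -1.70 f [ 0.7 -0.4 -1.9] op 0.0475 gf 62
at [0.4839 0.1418 0.1562] yaw 19.3 shift before turn [-0.42  0.37  3.62] turn [-0. -0.  0.] shift after turn [-0.41  0.36  3.62]
```

```bash
python3 -m pendant '[[[-0.42,0.33,2],[0,0,0]],[[0,0,1.8],[0,0,0]],[[0,0,0],[0,0,0]],[[0,0,0],[0,0,0]],[[0,0,0],[0,0,0]]]'
python3 - <<'E'
from h import *
to(.481,.1374,.09,19.3)
s=manip.state(); im=vision.get_image("wrist"); save(im,"w11.png")
E
```

```text
clock: 47.6
eef_pos: [0.4808, 0.1367, 0.1189]
eef_rot: [-0.0, 0.986, 0.168, 0.001]
force: [-0.0, -0.1, -1.0]
opening: 0.0476
grasp_force: 62.4
t 47.60 j7 -1.70 f [-0.  -0.1 -1. ] op 0.0476 gf 62
at [0.4808 0.1367 0.1189] yaw 19.3 shift before turn [ 0.04 -0.06  2.89] turn [-0.  -0.1 -0. ] shift after turn [ 0.04 -0.06  2.89]
```

View pics/w11.png

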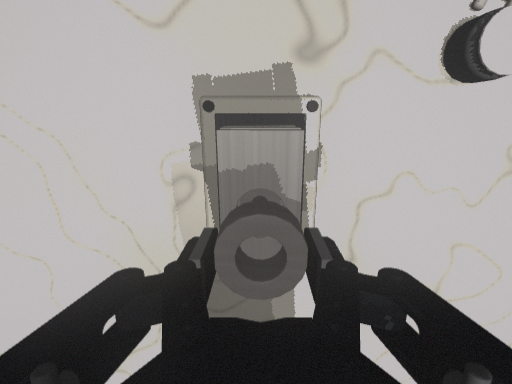

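The collar's top is centred at about (261,256) with the stem behind it, in line at column 261.

```bash
python3 - <<'E'
from h import *
print(intool([[261,256]],.0367)); to(.481,.1374,.09,19.3)
E
python3 -m pendant '[[[0.04,-0.04,0.6],[0,0,0]],[[0,0,0.4],[0,0,0]],[[0,0,0.3],[0,0,0]],[[0,0,0],[0,0,0]],[[0,0,0],[0,0,0]]]'
```

```text
[[  0.8  -0.  -36.7]]
t 47.65 j7 -1.71 f [-0.1  0.1 -1.2] op 0.0475 gf 62
at [0.4807 0.1366 0.1189] yaw 19.3 shift before turn [ 0.05 -0.06  2.89] turn [-0.  -0.1 -0. ] shift after turn [ 0.05 -0.06  2.89]
clock: 48.28
eef_pos: [0.4805, 0.1368, 0.1053]
eef_rot: [-0.0, 0.986, 0.167, 0.0]
force: [0.3, -0.8, -1.0]
opening: 0.0473
grasp_force: 62.4
```

```bash
python3 -m pendant '[[[0,0,0.7],[0,0,0]],[[0,0,0.7],[0,0,0]],[[0,0,0.5],[0,0,0]],[[0,0,0],[0,0,0]]]'
python3 -m pendant '[[[0,0,0.5],[0,0,0]],[[0,0,0.3],[0,0,0]],[[0,0,0.1],[0,0,0]],[[0,0,0],[0,0,0]]]'
```

```text
clock: 48.78
eef_pos: [0.4801, 0.1367, 0.0858]
eef_rot: [0.0, 0.986, 0.168, -0.001]
force: [-0.7, -0.1, -1.2]
opening: 0.0472
grasp_force: 62.4
clock: 49.28
eef_pos: [0.4804, 0.1368, 0.0773]
eef_rot: [-0.0, 0.986, 0.168, -0.0]
force: [-0.4, 0.5, -0.5]
opening: 0.0475
grasp_force: 62.4
```

```bash
python3 -m pendant '[[[0,0,0.1],[0,0,0]],[[0,0,0.05],[0,0,0]],[[0,0,0],[0,0,0]]]'
```

```text
clock: 49.65
eef_pos: [0.4806, 0.1369, 0.0762]
eef_rot: [-0.0, 0.986, 0.167, 0.0]
force: [-1.6, -0.7, 4.8]
opening: 0.0475
grasp_force: 63.1
```

Seated, with the force turned upward. I'll release, rise and check.

```bash
python3 -m pendant '[[[0,0,0],[0,0,0]],[[0,0,0],[0,0,0]],[[0,0,0],[0,0,0]],[[0,0,-1],[0,0,0]],[[0,0,-4],[0,0,0]],[[0,0,-5],[0,0,0]],[[0,0,0],[0,0,0]],[[0,0,0],[0,0,0]]]' 8.5
python3 - <<'E'
from h import *
s=manip.state(); im=vision.get_image("wrist"); save(im,"final.png")
hullfit("bed_seat","wrist",0); hullfit("cover_c","wrist",.073)
circ("collar_c",.101); c=cam("wrist")
o=outline_of("collar_c","wrist")
if o:
    b=o[0]["box"]; print(ray([[b[0]+b[2]/2,b[1]+b[3]/2]],c,.108))
circ("core_stem",.119)
E
```

```text
clock: 50.65
eef_pos: [0.4803, 0.1367, 0.176]
eef_rot: [0.0, 0.986, 0.167, 0.0]
force: [0.4, 0.3, -0.2]
opening: 0.085
grasp_force: 0.0
bed_seat wrist conf 0.87 x 0.4814 y 0.1380 yaw 19.1  1-IoU 0.027 box [211  98 100 142]
cover_c wrist conf 0.78 x 0.4806 y 0.1377 yaw 19.2  1-IoU 0.018 box [227 123  67 127]
collar_c tip 0.75 [258.5 195.5] [[0.4789 0.1386 0.101 ]]
outline 0.66 [228.2, 166.3, 62.3, 59.8]
[[0.48066735 0.13836222 0.108     ]]
core_stem tip 0.70 [261.2 191.7] [[0.4881 0.1393 0.119 ]]
core_stem tip 0.59 [448.7  58.4] [[0.6277 0.0443 0.119 ]]
outline 0.90 [248.5, 184.0, 26.4, 25.8]
```

View pics/final.png

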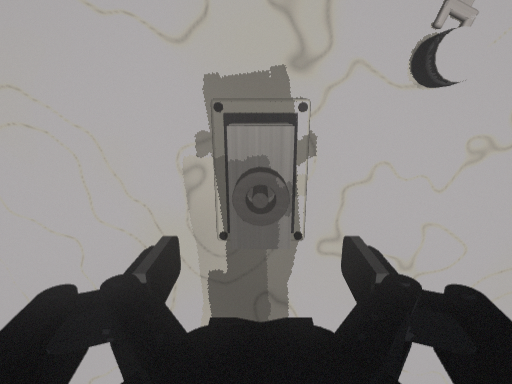

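The stack is centred on the bed, with the collar around the stem at (261,197) and the plates in line. The robot touches nothing. I'll hand it in.

```bash
python3 -c "
from station import manip
print(manip.close_job())"
```

```text
the job is handed in; nothing more can be done
None
```

The press mould is built in the order asked and handed in at about 51 s. The plates line up with each other and the platen to about 1 mm, and the tin and wrench were not touched. I viewed 15 pictures, one over the limit of 14.

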